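# Unfold the crank grip and clamp a test cassette in a bench screw press

## Task

The glued test cassette in the small bench screw press has to be clamped while it cures: swing the crank's folded grip up until it snaps upright, then wind the crank clockwise (seen from above) by that upright grip until the pad presses on the cassette with about 130 N. The crank must stiffen clearly, but more than 250 N would crush the cassette. Let go and leave it clamped with the grip still up, and leave the things around the press alone.

Things in the scene. Friction and masses are not known exactly. Their poses are not given: they have to be found in the camera images.
- press: grey bench screw press, fixed, 130 x 176 mm, crosshead top at 130 mm; origin under the middle of its base, z up. The screw stands upright in the middle, with the crank on top. Below, a platen slides on two columns over an aluminium nest with the white cassette. The nest's height varies from job to job and is not measured: it must be felt where the pad meets the cassette
- pad: rubber-faced pad, 80 x 26 mm, under the platen; origin in the middle of its face, z up. It goes down 16 mm per clockwise crank turn, together with screw, crank and grip. It meets the cassette 14 to 23 mm below its place at crank_turn = 0; the rubber then yields about 1.4 mm up to 80 N and 0.7 mm more per further 100 N
- screw_axis (a point): point on the screw's vertical axis at the height of hinge_pin, 13 mm above the top of the crank arm; it goes down with the screw. The arm's hub, 30 mm wide, lies 19 mm and more below this point
- hinge_pin (a point): middle of the grip's hinge pin at the outer end of the crank arm, 65 mm from screw_axis; the pin is level and square to the arm. The arm is a steel bar 14 mm wide, 10 mm thick, its top 13 mm below the pin; two cheeks, 23 mm wide overall, hold the pin and reach 8 mm above it
- grip_end (a point): middle of the grip's free end, 80 mm from hinge_pin along the grip. The grip is a round black sleeve, 20 mm thick from 24 to 76 mm from the pin, turning freely about its own length. Folded, it lies level over the arm from the pin across the screw axis, with 3 mm of air to the arm; pinch it from above across its sides
- grip_fold (a joint): hinge of the grip, rad: 0 folded flat towards the screw axis, 1.571 upright against its stop. An over-centre spring holds it at both ends: about 0.38 N m to lift it (7.5 N at 50 mm from the pin), dead centre at 40 degrees, then it snaps upright and is held there by 0.42 N m: a pull of 8 N towards the screw axis, 50 mm above the pin, folds it again
- crank_turn (a joint): turn of crank and screw, rad, growing clockwise seen from above (pad goes down); starts within 0.9 of 0, where the arm points along the press's -x. While turning, the screw drags with 0.5 N m (7.7 N along the grip's circle) and takes 0.255 N m (3.9 N) more per 100 N of pad force; in pauses both feel weaker (about 4 N, and 3 N more per 100 N). It stays where it is left
- alcohol_bottle: white squeeze bottle with blue cap, 62 mm wide, 150 mm tall, standing loose to the left of the press; origin under its middle
- lab_timer: white digital timer, 42 x 70 x 64 mm, standing loose to the left of the press, nearer the robot; origin under its middle
- cassette_next: white test cassette 70 x 20 x 5 mm lying loose on the bench in front of the press; origin under its middle, x along it

How it is judged:
By the outcome, as a careful person would: the job done as asked, in the order asked, and still so for the second after the job is handed in, with the robot touching nothing.
It also fails if it takes over 64 s, if anything falls off the work surface, if the arm or the gripper's body presses on something with over 40 N, if the wrist force passes 120 N, or if a joint passes its speed limit or range.

## Robot

A 6-joint arm with a two-finger parallel gripper is mounted at the origin on a cart in front of the work surface, level with it; the furniture and walls round the work are solid. World frame = base frame: x ahead of the robot, y to its left, z up, the work surface at z = 0. Lengths are in m, angles in rad, forces in N, time in s.
With the tool pointing down it reaches from about 0.3 to 0.75 m from the base axis. Payload 8.5 kg.
Tool frame: the origin (TCP) lies on the centre line of the jaws, within the pads' length; the fingertips stand 22 mm ahead of it and the grasp point (between the pads) lies 3 mm ahead of it; z points along the fingers, y is the line along which they close (so a half turn about z gives the same grasp; the last joint's range is limited). The gripper opens to 88 mm and grips with 3 to 60 N. Pads are 18 mm wide; open, the fingers measure 123 mm over their backs; the gripper's body (75 mm by 187 mm) begins 45 mm behind the grasp point.
Start: joints at [-1.368, 0.381, 1.297, -0, 1.464, -0.215], TCP at [0.223, -0.503, 0.261] pointing down, gripper open.
Joint ranges: [-3.11, 3.11], [-0.89, 2.33], [0.22, 2.48], [-1.42, 4.56], [0.17, 2.85], [-2.88, 2.88]. Speed limits (rad/s): [2.39, 2.39, 3.14, 3.14, 3.14, 3.14].

## Interface

Orientations are given as a unit quaternion [w, x, y, z].
In Python, from bench import r gives the robot as it stands.
- The arm moves only by the tool play_rows, never from a script. Its argument "increments" is a list of rows, each an object of numbers: "ax", "ay", "az": the turn, a rotation vector about the world's x, y, z in rad; "tx", "ty", "tz": the shift along the world's x, y, z in m; "fingers": the closure, from -1 (fully open) to 1 (shut), so that 0 is half open. In form: [{"ax": .., "ay": .., "az": .., "tx": .., "ty": .., "tz": .., "fingers": ..}, ...]. A call has exactly 8 rows; each row shifts and turns the commanded pose from where the row before left it; what a row does not reach is not made up. A row lasts 1/12 s, in which the tool goes at most 41.7 mm and 7.16 degrees, less where a joint would pass 70% of its speed; a pose out of reach is approached as far as the arm can. A call is refused whole if a number of a shift passes 0.0417 or a number of a turn 0.125, either way. A call with a gripper value outside its range is refused whole. The fingers move at their own pace and stop on an object; "force" is the grip in N (left out, the last holds). Time passes only in rows, so rows that do not move let the fingers close, or fill a call up. It gives the time, the measured TCP pose, the force, the opening and the grip force at its end, in the units of the state.
- r.state(): the state, without advancing time (a new reading comes with each control period).
- r.camera(name): name is "side" or "top" or "wrist"; returns the picture (400x640x3 uint8, red, green, blue); there is no depth.
- r.camera_params(name): a dict with "K" (3x3 intrinsics, pixels), "k1" (the pictures are not rectified: a ray, as slopes to the right and down, at radius r is drawn at 1 + k1 r^2 times it, then the intrinsics apply), "R" (3x3) and "t" (3): a world point X has camera coordinates R X + t; the wrist camera has in their place "hand_eye" (4x4, takes a point from camera to tool coordinates, whose origin is the TCP and whose axes are the flange's). Camera axes: x right, y down, z forward; pixel columns grow to the right and rows downward; lengths in m; the calibration is good to about 2 mm. A picture is of the moment at which its call begins: read the wrist's pose just before it. camera_params takes no time and is no camera call.
- r.sign_off(): hands the job in; it is judged then, once.
The state is a dict: "clock": time; "joint_pos": joint angles; "qd": joint speeds; "effort": joint torques, N m; "tcp_pos": TCP position; "eef_rot": TCP orientation; "wrist_force": force on the tool from outside, world axes, zero at the start; "moment": the same for the moment, N m; "grip_width": finger opening in m; "gripper_force": force on a finger pad.
Only numpy, scipy, OpenCV 4.12 (cv2) and the standard library are available. Lean on these libraries where they do the work, as an engineer would, in place of code of your own. Each camera call takes 0.05 s, during which the arm holds its last target. There are 200 camera calls.

## Working session

There is one attempt and no reset: what is moved stays moved. The work goes in short steps, Python scripts to look and compute and a tool call to move; the robot and the scene stay as the last step left them, time stands still between calls to the robot, and variables do not carry over. Pictures are saved under pics/ and viewed, at most 10 in all, crops included, and the job is handed in when it is done.

Besides the shell and the picture viewer there is one more tool, called after "Emit:" as a command line: name --argument value ..., lists and objects as JSON in quotes. play_rows: Moves the arm, as the interface text tells. Its arguments: {"type":"object","properties":{"increments":{"type":"array","items":{"type":"object","properties":{"ax":{"type":"number"},"ay":{"type":"number"},"az":{"type":"number"},"tx":{"type":"number"},"ty":{"type":"number"},"tz":{"type":"number"},"fingers":{"type":"number"}}}},"force":{"type":"number"}},"required":["increments"]}

```bash
mkdir -p pics; ls
python3 - <<'E'
from bench import r
import cv2
for n in("top","side"):
    cv2.imwrite(f"pics/{n}0.png",r.camera(n)[:,:,::-1]); print(n,r.camera_params(n))
print(r.camera_params("wrist")); print(r.state())
E
```

```text
pics
top {'K': array([[477.29351541,   0.        , 326.26453753],
       [  0.        , 477.29351541, 197.97861957],
       [  0.        ,   0.        ,   1.        ]]), 'k1': -0.017769328567041023, 'R': array([[-0.02371925, -0.99963425,  0.01299072],
       [-0.99679052,  0.02265396, -0.07678182],
       [ 0.07645945, -0.01477024, -0.99696329]]), 't': array([0.18595378, 0.52734901, 1.15406696])}
side {'K': array([[386.24206921,   0.        , 316.05228589],
       [  0.        , 386.24206921, 199.47009171],
       [  0.        ,   0.        ,   1.        ]]), 'k1': 0.019859064898722526, 'R': array([[ 0.99933005,  0.03620294,  0.00536624],
       [ 0.02444065, -0.55100671, -0.83414283],
       [-0.02724159,  0.83371515, -0.55152239]]), 't': array([-0.49133193,  0.20246582,  0.7875888 ])}
{'K': array([[279.26714645,   0.        , 327.34278106],
       [  0.        , 279.26714645, 199.8362399 ],
       [  0.        ,   0.        ,   1.        ]]), 'k1': -0.050604705098088586, 'hand_eye': array([[-1.43543790e-04, -9.57080094e-01, -2.89823522e-01,
         7.54065986e-02],
       [ 9.9999
[... 237 characters left out ...]
]])}
{'clock': 0.1, 'joint_pos': array([-1.36830806e+00,  3.81111393e-01,  1.29814676e+00, -3.59248003e-05,
        1.46358780e+00, -2.15272235e-01]), 'qd': array([ 0.00025623, -0.00227436, -0.0018101 , -0.0004977 , -0.00024008,
        0.00079713]), 'effort': array([ 3.95902389e-03, -4.38651609e+01, -2.24911487e+01,  7.14953081e-02,
        3.42079753e-02, -7.37502023e-05]), 'tcp_pos': array([ 0.22310189, -0.50247728,  0.26022163]), 'eef_rot': array([-6.26750016e-04,  9.78263131e-01,  2.07366471e-01, -1.38521981e-05]), 'wrist_force': array([0.50959795, 0.0543825 , 0.3094024 ]), 'moment': array([-0.04660425, -0.00617175, -0.02701298]), 'gripper_force': 0.0, 'grip_width': 0.08835462795892877}
```

View pics/top0.png

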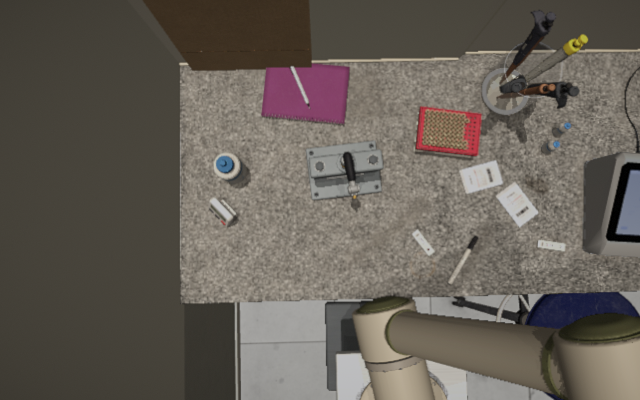

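View pics/side0.png

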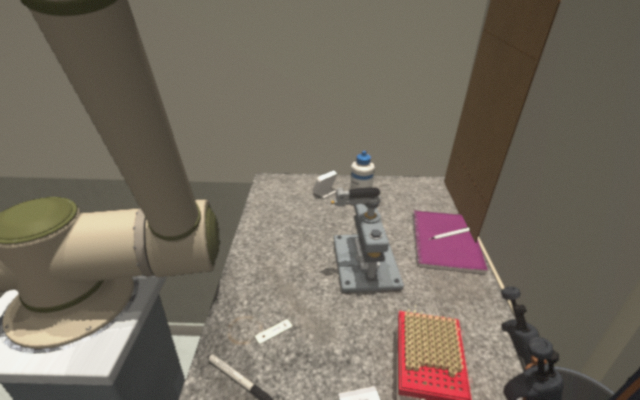

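Top: the press is centred near (345,170), its crank arm points towards the robot, with the pin near (354,198) and the grip end near (348,155). The bottle is at (228,165) and the timer at (222,210). Side: the crank is at about (325–380,193). I'll zoom in on both.

Run:
```python
import cv2,numpy as np
a=cv2.imread("pics/top0.png")[130:215,295:395]; b=cv2.imread("pics/side0.png")[140:300,300:420]
a=cv2.resize(a,None,fx=4.5,fy=4.5,interpolation=2); b=cv2.resize(b,None,fx=2.5,fy=2.5,interpolation=2)
c=np.zeros((400,760,3),np.uint8); c[:a.shape[0],:a.shape[1]]=a; c[:b.shape[0],455:455+b.shape[1]]=b
cv2.imwrite("pics/z0.png",c)
```

```text
(no output)
```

View pics/z0.png

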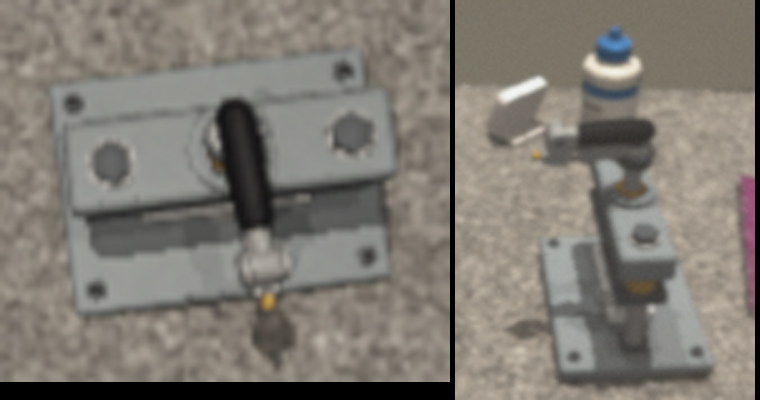

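Zoom: in the top picture the grip end is near (347,153) and the pin near (354,187). In the side picture the grip end is near (380,193) and the pin near (342,195). I'll triangulate.

```bash
cat > h.py <<'E'
import numpy as np,cv2
from bench import r
from scipy.spatial.transform import Rotation as Ro
def cam(n,st=None):
    p=r.camera_params(n)
    if n=="wrist":
        st=st or r.state(); q=st["eef_rot"]; T=np.eye(4); T[:3,:3]=Ro.from_quat([*q[1:],q[0]]).as_matrix(); T[:3,3]=st["tcp_pos"]
        W=np.linalg.inv(T@p["hand_eye"]); p["R"]=W[:3,:3]; p["t"]=W[:3,3]
    return p
def ray(p,uv):
    d=np.array([p["k1"],0,0,0,0.]); x=cv2.undistortPoints(np.array([[uv]],float),p["K"],d)[0,0]
    v=p["R"].T@np.array([*x,1]); return -p["R"].T@p["t"],v/np.linalg.norm(v)
def tri(*rs):
    A=sum(np.eye(3)-np.outer(v,v) for c,v in rs); b=sum((np.eye(3)-np.outer(v,v))@c for c,v in rs); return np.linalg.solve(A,b)
def atz(p,uv,z): c,v=ray(p,uv); return c+v*(z-c[2])/v[2]
def proj(p,X):
    return cv2.projectPoints(np.array([X],float),cv2.Rodrigues(p["R"])[0],p["t"],p["K"],np.array([p["k1"],0,0,0,0.]))[0][0,0]
E
python3 - <<'E'
from h import *
t,s=cam("top"),cam("side")
np.set_printoptions(precision=4,suppress=True)
e=tri(ray(t,(347.2,152.7)),ray(s,(380,192.8))); h=tri(ray(t,(353.9,187.3)),ray(s,(342,194.8)))
print(e,h,np.linalg.norm(e-h),proj(t,e),proj(t,h))
o=lambda u,v:(u/4.5+295,v/4.5+130)
C=[atz(t,o(*k),.012) for k in((52,87),(360,50),(392,275),(80,310))]; print(np.array(C),np.mean(C,0))
print([atz(t,k,z) for k,z in(((228,160),.15),((222,210),.05),((423,242),0.005))])
d=(e-h);print("dir",np.arctan2(d[1],d[0]))
E
```

```text
[0.6137 0.1297 0.191 ] [0.5386 0.1177 0.1919] 0.07600901709057674 [347.2059 152.5242] [353.9141 187.6874]
[[0.6547 0.2198 0.012 ]
 [0.6719 0.0483 0.012 ]
 [0.546  0.0347 0.012 ]
 [0.5306 0.2069 0.012 ]] [0.6008 0.1274 0.012 ]
[array([0.6099, 0.389 , 0.15  ]), array([0.5061, 0.4233, 0.05  ]), array([ 0.4178, -0.0637,  0.005 ])]
dir 0.15866083060380992
```

Emit:
play_rows --increments '[{"tx": 0.0154, "ty": 0.0262, "tz": 0.0025, "az": -0.0108, "fingers": -1}, {"tx": 0.0154, "ty": 0.0262, "tz": 0.0025, "az": -0.0108, "fingers": -1}, {"tx": 0.0154, "ty": 0.0262, "tz": 0.0025, "az": -0.0108, "fingers": -1}, {"tx": 0.0154, "ty": 0.0262, "tz": 0.0025, "az": -0.0108, "fingers": -1}, {"tx": 0.0154, "ty": 0.0262, "tz": 0.0025, "az": -0.0108, "fingers": -1}, {"tx": 0.0154, "ty": 0.0262, "tz": 0.0025, "az": -0.0108, "fingers": -1}, {"tx": 0.0154, "ty": 0.0262, "tz": 0.0025, "az": -0.0108, "fingers": -1}, {"tx": 0.0154, "ty": 0.0262, "tz": 0.0025, "az": -0.0108, "fingers": -1}]'

```text
schema error: expected keys ax, ay, az, tx, ty, tz, fingers
```

Emit:
play_rows --increments '[{"tx": 0.0154, "ty": 0.0262, "tz": 0.0025, "az": -0.0108, "fingers": -1}, {"tx": 0.0154, "ty": 0.0262, "tz": 0.0025, "az": -0.0108, "fingers": -1}, {"tx": 0.0154, "ty": 0.0262, "tz": 0.0025, "az": -0.0108, "fingers": -1}, {"tx": 0.0154, "ty": 0.0262, "tz": 0.0025, "az": -0.0108, "fingers": -1}, {"tx": 0.0154, "ty": 0.0262, "tz": 0.0025, "az": -0.0108, "fingers": -1}, {"tx": 0.0154, "ty": 0.0262, "tz": 0.0025, "az": -0.0108, "fingers": -1}, {"tx": 0.0154, "ty": 0.0262, "tz": 0.0025, "az": -0.0108, "fingers": -1}, {"tx": 0.0154, "ty": 0.0262, "tz": 0.0025, "az": -0.0108, "fingers": -1}]'

```text
schema error: expected keys ax, ay, az, tx, ty, tz, fingers
```

Emit:
play_rows --increments '[{"tx": 0.0154, "ty": 0.0262, "az": -0.0108, "fingers": -1}, {"tx": 0.0154, "ty": 0.0262, "az": -0.0108, "fingers": -1}, {"tx": 0.0154, "ty": 0.0262, "az": -0.0108, "fingers": -1}, {"tx": 0.0154, "ty": 0.0262, "az": -0.0108, "fingers": -1}, {"tx": 0.0154, "ty": 0.0262, "az": -0.0108, "fingers": -1}, {"tx": 0.0154, "ty": 0.0262, "az": -0.0108, "fingers": -1}, {"tx": 0.0154, "ty": 0.0262, "az": -0.0108, "fingers": -1}, {"fingers": -1}]'

```text
schema error: expected keys ax, ay, az, tx, ty, tz, fingers
```

Run:
```python
from h import *
s=r.state(); p=cam("wrist",s); im=r.camera("wrist")[:,:,::-1]; cv2.imwrite("pics/w1.png",im)
for k in("clock","joint_pos","tcp_pos","eef_rot","wrist_force"): print(k,s[k])
print(proj(p,[.6137,.1297,.191]),proj(p,[.5386,.1177,.1919]))
```

```text
clock 0.1
joint_pos [-1.36830806e+00  3.81111393e-01  1.29814676e+00 -3.59248003e-05
  1.46358780e+00 -2.15272235e-01]
tcp_pos [ 0.22310189 -0.50247728  0.26022163]
eef_rot [-6.26750016e-04  9.78263131e-01  2.07366471e-01 -1.38521981e-05]
wrist_force [0.50959795 0.0543825  0.3094024 ]
[102594.82751334 139180.9031719 ] [18900.12976779 21340.28719108]
```

View pics/w1.png

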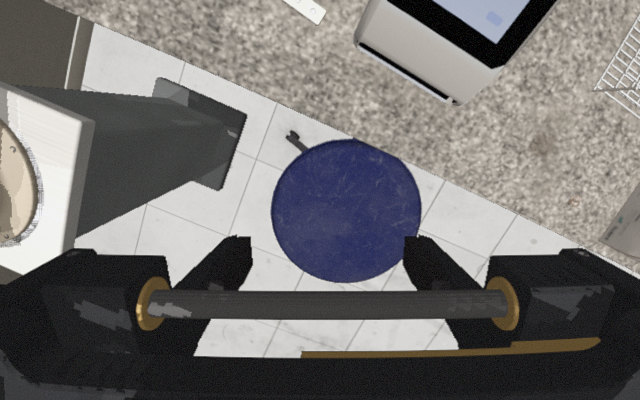

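The calls were refused because every key must be given, so the arm has not moved. The wrist picture shows only the stool and the instrument's edge at (450,50). I'll resend with all keys, rising first.

Emit:
play_rows --increments '[{"ax": 0, "ay": 0, "az": -0.0108, "tx": 0.008, "ty": 0.0262, "tz": 0.008, "fingers": -1}, {"ax": 0, "ay": 0, "az": -0.0108, "tx": 0.008, "ty": 0.0262, "tz": 0.008, "fingers": -1}, {"ax": 0, "ay": 0, "az": -0.0108, "tx": 0.008, "ty": 0.0262, "tz": 0.008, "fingers": -1}, {"ax": 0, "ay": 0, "az": -0.0108, "tx": 0.008, "ty": 0.0262, "tz": 0.008, "fingers": -1}, {"ax": 0, "ay": 0, "az": -0.0108, "tx": 0.016, "ty": 0.0262, "tz": 0.008, "fingers": -1}, {"ax": 0, "ay": 0, "az": -0.0108, "tx": 0.016, "ty": 0.0262, "tz": 0, "fingers": -1}, {"ax": 0, "ay": 0, "az": -0.0108, "tx": 0.016, "ty": 0.0262, "tz": 0, "fingers": -1}, {"ax": 0, "ay": 0, "az": -0.0108, "tx": 0.016, "ty": 0.0262, "tz": 0, "fingers": -1}]'

```text
clock: 0.82
tcp_pos: [0.3196, -0.2917, 0.3008]
eef_rot: [0.0, 0.986, 0.164, 0.0]
wrist_force: [0.6, -0.4, -0.3]
grip_width: 0.0878
gripper_force: 0.0
```

Emit:
play_rows --increments '[{"ax": 0, "ay": 0, "az": -0.0108, "tx": 0.017, "ty": 0.0262, "tz": 0, "fingers": -1}, {"ax": 0, "ay": 0, "az": -0.0108, "tx": 0.017, "ty": 0.0262, "tz": 0, "fingers": -1}, {"ax": 0, "ay": 0, "az": -0.0108, "tx": 0.017, "ty": 0.0262, "tz": 0, "fingers": -1}, {"ax": 0, "ay": 0, "az": -0.0108, "tx": 0.017, "ty": 0.0262, "tz": 0, "fingers": -1}, {"ax": 0, "ay": 0, "az": -0.0108, "tx": 0.017, "ty": 0.0262, "tz": 0, "fingers": -1}, {"ax": 0, "ay": 0, "az": -0.0108, "tx": 0.017, "ty": 0.0262, "tz": 0, "fingers": -1}, {"ax": 0, "ay": 0, "az": -0.0108, "tx": 0.017, "ty": 0.0262, "tz": 0, "fingers": -1}, {"ax": 0, "ay": 0, "az": -0.0108, "tx": 0.017, "ty": 0.0262, "tz": 0, "fingers": -1}]'

```text
clock: 1.48
tcp_pos: [0.4557, -0.0819, 0.3007]
eef_rot: [-0.0, 0.993, 0.122, -0.0]
wrist_force: [0.2, -1.1, 1.0]
grip_width: 0.0882
gripper_force: 0.0
```

Emit:
play_rows --increments '[{"ax": 0, "ay": 0, "az": -0.0108, "tx": 0.02, "ty": 0.0262, "tz": 0, "fingers": -1}, {"ax": 0, "ay": 0, "az": -0.0108, "tx": 0.02, "ty": 0.0262, "tz": 0, "fingers": -1}, {"ax": 0, "ay": 0, "az": -0.0108, "tx": 0.02, "ty": 0.0262, "tz": 0, "fingers": -1}, {"ax": 0, "ay": 0, "az": -0.0108, "tx": 0.02, "ty": 0.0262, "tz": 0, "fingers": -1}, {"ax": 0, "ay": 0, "az": -0.0108, "tx": 0.02, "ty": 0.0262, "tz": 0, "fingers": -1}, {"ax": 0, "ay": 0, "az": -0.0108, "tx": 0.02, "ty": 0.0262, "tz": 0, "fingers": -1}, {"ax": 0, "ay": 0, "az": -0.0108, "tx": 0.018, "ty": 0.0262, "tz": 0, "fingers": -1}, {"ax": 0, "ay": 0, "az": -0.0108, "tx": 0, "ty": 0.0262, "tz": 0, "fingers": -1}]'

```text
clock: 2.15
tcp_pos: [0.5951, 0.1274, 0.2994]
eef_rot: [-0.0, 0.997, 0.079, -0.0]
wrist_force: [0.2, 0.0, -0.1]
grip_width: 0.0882
gripper_force: 0.0
```

Run:
```python
from h import *
r.camera("wrist");s=r.state(); p=cam("wrist",s); im=r.camera("wrist")[:,:,::-1]; cv2.imwrite("pics/w2.png",im)
for k in("clock","joint_pos","tcp_pos","eef_rot","wrist_force"): print(k,s[k])
print(proj(p,[.6137,.1297,.191]),proj(p,[.5386,.1177,.1919]))
```

```text
clock 2.2
joint_pos [0.02279803 0.46454277 1.04879893 0.00188855 1.62982315 1.43281968]
tcp_pos [0.59356216 0.13149502 0.29952227]
eef_rot [-9.86355605e-04  9.96765512e-01  8.03555129e-02 -7.30540685e-04]
wrist_force [-1.10674504  2.61378758 -1.1025867 ]
[332.31518408 183.33611061] [331.71169938 262.62378174]
```

View pics/w2.png

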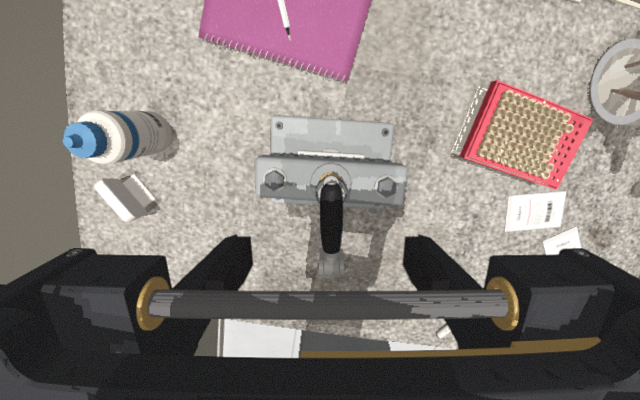

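The wrist view shows the sleeve's free end at (331,183) and the pin at (332,264), both on the predicted pixels. I'll descend and pinch.

Emit:
play_rows --increments '[{"ax": 0, "ay": 0, "az": 0, "tx": 0, "ty": 0, "tz": -0.02, "fingers": -1}, {"ax": 0, "ay": 0, "az": 0, "tx": 0, "ty": 0, "tz": -0.025, "fingers": -1}, {"ax": 0, "ay": 0, "az": 0, "tx": 0, "ty": 0, "tz": -0.02, "fingers": -1}, {"ax": 0, "ay": 0, "az": 0, "tx": 0, "ty": 0, "tz": -0.015, "fingers": -1}, {"ax": 0, "ay": 0, "az": 0, "tx": 0, "ty": 0, "tz": -0.01, "fingers": -1}, {"ax": 0, "ay": 0, "az": 0, "tx": 0, "ty": 0, "tz": -0.008, "fingers": -1}, {"ax": 0, "ay": 0, "az": 0, "tx": 0, "ty": 0, "tz": 0, "fingers": -0.3}, {"ax": 0, "ay": 0, "az": 0, "tx": 0, "ty": 0, "tz": 0, "fingers": -0.3}]'

```text
clock: 2.92
tcp_pos: [0.5933, 0.1259, 0.2032]
eef_rot: [0.0, 0.997, 0.079, 0.0]
wrist_force: [0.3, 0.3, 0.2]
grip_width: 0.0771
gripper_force: 0.0
```

Run:
```python
from h import *
s=r.state(); p=cam("wrist",s); im=r.camera("wrist")[:,:,::-1]; cv2.imwrite("pics/w3.png",im)
for k in("clock","tcp_pos","eef_rot","wrist_force","grip_width"): print(k,s[k])
print(proj(p,[.6137,.1297,.191]),proj(p,[.5386,.1177,.1919]))
```

```text
clock 2.9167
tcp_pos [0.59334731 0.12585087 0.20320167]
eef_rot [4.79473645e-05 9.96865809e-01 7.91105177e-02 2.88683100e-04]
wrist_force [0.26107324 0.268913   0.23569217]
grip_width 0.077115023074707
[324.5030241  224.07021372] [324.9172782  340.24997116]
```

View pics/w3.png

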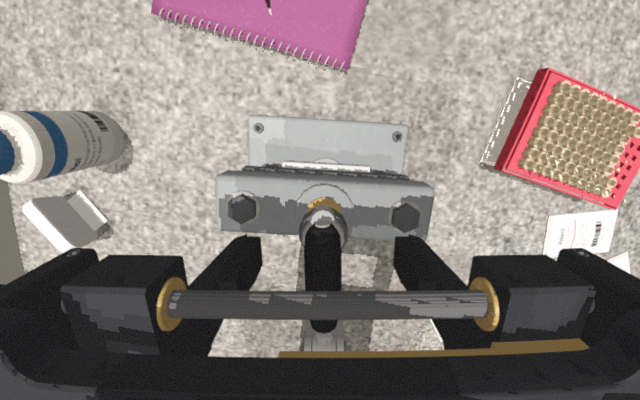

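The jaws straddle the sleeve, which sits at column 322 midway between the fingers at 245 and 405. I'll drop 3 mm and close.

Emit:
play_rows --increments '[{"ax": 0, "ay": 0, "az": 0, "tx": 0, "ty": 0.001, "tz": -0.003, "fingers": 0.3}, {"ax": 0, "ay": 0, "az": 0, "tx": 0, "ty": 0, "tz": 0, "fingers": 0.6}, {"ax": 0, "ay": 0, "az": 0, "tx": 0, "ty": 0, "tz": 0, "fingers": 0.8}, {"ax": 0, "ay": 0, "az": 0, "tx": 0, "ty": 0, "tz": 0, "fingers": 1}, {"ax": 0, "ay": 0, "az": 0, "tx": 0, "ty": 0, "tz": 0, "fingers": 1}, {"ax": 0, "ay": 0, "az": 0, "tx": 0, "ty": 0, "tz": 0, "fingers": 1}, {"ax": 0, "ay": 0, "az": 0, "tx": 0, "ty": 0, "tz": 0, "fingers": 1}, {"ax": 0, "ay": 0, "az": 0, "tx": 0, "ty": 0, "tz": 0, "fingers": 1}]' --force 30

```text
clock: 3.63
tcp_pos: [0.5932, 0.1274, 0.1998]
eef_rot: [-0.0, 0.997, 0.079, 0.0]
wrist_force: [2.1, 8.1, -0.5]
grip_width: 0.02
gripper_force: 7.7
```

Emit:
play_rows --increments '[{"ax": 0, "ay": 0, "az": 0, "tx": 0, "ty": 0.001, "tz": 0, "fingers": 1}, {"ax": 0, "ay": 0, "az": 0, "tx": 0, "ty": 0, "tz": 0, "fingers": 1}, {"ax": 0, "ay": 0, "az": 0, "tx": 0, "ty": 0, "tz": 0, "fingers": 1}, {"ax": 0, "ay": 0, "az": 0, "tx": 0, "ty": 0, "tz": 0, "fingers": 1}, {"ax": 0, "ay": 0, "az": 0, "tx": 0, "ty": 0, "tz": 0, "fingers": 1}, {"ax": 0, "ay": 0, "az": 0, "tx": 0, "ty": 0, "tz": 0, "fingers": 1}, {"ax": 0, "ay": 0, "az": 0, "tx": 0, "ty": 0, "tz": 0, "fingers": 1}, {"ax": 0, "ay": 0, "az": 0, "tx": 0, "ty": 0, "tz": 0, "fingers": 1}]' --force 30

```text
clock: 4.3
tcp_pos: [0.5931, 0.1281, 0.1998]
eef_rot: [-0.0, 0.997, 0.079, -0.0]
wrist_force: [0.2, 1.1, 0.3]
grip_width: 0.0192
gripper_force: 30.0
```

Emit:
play_rows --increments '[{"ax": 0, "ay": 0, "az": 0, "tx": -0.0003, "ty": 0, "tz": 0.0054, "fingers": 1}, {"ax": 0, "ay": 0, "az": 0, "tx": -0.0008, "ty": -0.0001, "tz": 0.0053, "fingers": 1}, {"ax": 0, "ay": 0, "az": 0, "tx": -0.0013, "ty": -0.0002, "tz": 0.0052, "fingers": 1}, {"ax": 0, "ay": 0, "az": 0, "tx": -0.0018, "ty": -0.0003, "tz": 0.0051, "fingers": 1}, {"ax": 0, "ay": 0, "az": 0, "tx": -0.0023, "ty": -0.0004, "tz": 0.0049, "fingers": 1}, {"ax": 0, "ay": 0, "az": 0, "tx": -0.0027, "ty": -0.0004, "tz": 0.0046, "fingers": 1}, {"ax": 0, "ay": 0, "az": 0, "tx": -0.0032, "ty": -0.0005, "tz": 0.0043, "fingers": 1}, {"ax": 0, "ay": 0, "az": 0, "tx": -0.0036, "ty": -0.0006, "tz": 0.004, "fingers": 1}]' --force 30

```text
clock: 4.97
tcp_pos: [0.5773, 0.1256, 0.2397]
eef_rot: [0.0, 0.997, 0.079, 0.001]
wrist_force: [4.8, 2.2, -4.5]
grip_width: 0.0191
gripper_force: 30.0
```

Emit:
play_rows --increments '[{"ax": 0, "ay": 0, "az": 0, "tx": -0.0039, "ty": -0.0006, "tz": 0.0036, "fingers": 1}, {"ax": 0, "ay": 0, "az": 0, "tx": -0.0043, "ty": -0.0007, "tz": 0.0032, "fingers": 1}, {"ax": 0, "ay": 0, "az": 0, "tx": -0.0046, "ty": -0.0007, "tz": 0.0028, "fingers": 1}, {"ax": 0, "ay": 0, "az": 0, "tx": -0.0048, "ty": -0.0008, "tz": 0.0023, "fingers": 1}, {"ax": 0, "ay": 0, "az": 0, "tx": -0.005, "ty": -0.0008, "tz": 0.0018, "fingers": 1}, {"ax": 0, "ay": 0, "az": 0, "tx": -0.0052, "ty": -0.0008, "tz": 0.0013, "fingers": 1}, {"ax": 0, "ay": 0, "az": 0, "tx": -0.0053, "ty": -0.0008, "tz": 0.0008, "fingers": 1}, {"ax": 0, "ay": 0, "az": 0, "tx": -0.0053, "ty": -0.0008, "tz": 0.0003, "fingers": 1}]' --force 30

```text
clock: 5.63
tcp_pos: [0.5387, 0.1194, 0.2574]
eef_rot: [0.0, 0.997, 0.079, 0.002]
wrist_force: [-0.9, 0.1, 12.7]
grip_width: 0.0192
gripper_force: 30.0
```

Emit:
play_rows --increments '[{"ax": 0, "ay": 0, "az": 0, "tx": 0, "ty": 0, "tz": 0, "fingers": 1}, {"ax": 0, "ay": 0, "az": 0, "tx": 0, "ty": 0, "tz": 0, "fingers": 1}, {"ax": 0, "ay": 0, "az": 0, "tx": 0, "ty": 0, "tz": 0, "fingers": 1}, {"ax": 0, "ay": 0, "az": 0, "tx": 0, "ty": 0, "tz": 0, "fingers": 0.6}, {"ax": 0, "ay": 0, "az": 0, "tx": 0, "ty": 0, "tz": 0, "fingers": 0.3}, {"ax": 0, "ay": 0, "az": 0, "tx": 0, "ty": 0, "tz": 0, "fingers": 0.3}, {"ax": 0, "ay": 0, "az": 0, "tx": 0, "ty": 0, "tz": 0, "fingers": 0.3}, {"ax": 0, "ay": 0, "az": 0, "tx": 0, "ty": 0, "tz": 0, "fingers": 0.3}]' --force 30

```text
clock: 6.3
tcp_pos: [0.5383, 0.1195, 0.2544]
eef_rot: [0.0, 0.997, 0.079, -0.001]
wrist_force: [0.9, -0.2, 0.0]
grip_width: 0.0311
gripper_force: 0.0
```

Run:
```python
from h import *
s=r.state()
for k in("clock","tcp_pos","wrist_force","grip_width"): print(k,s[k])
a=r.camera("side")[:,:,::-1][110:270,280:440]; b=r.camera("wrist")[:,:,::-1][190:390,200:450]
cv2.imwrite("pics/c4.png",np.hstack([cv2.resize(a,(400,400)),cv2.resize(b,(400,320)).copy() if 0 else cv2.resize(b,(400,400))]))
ps=cam("side"); print((proj(ps,[.5386,.119,.2715])-[280,110])*2.5)
```

```text
clock 6.3
tcp_pos [0.53831377 0.11952163 0.25443271]
wrist_force [ 0.85182459 -0.23714368  0.03560306]
grip_width 0.031133238711975538
[160.55986843 121.50593898]
```

View pics/c4.png

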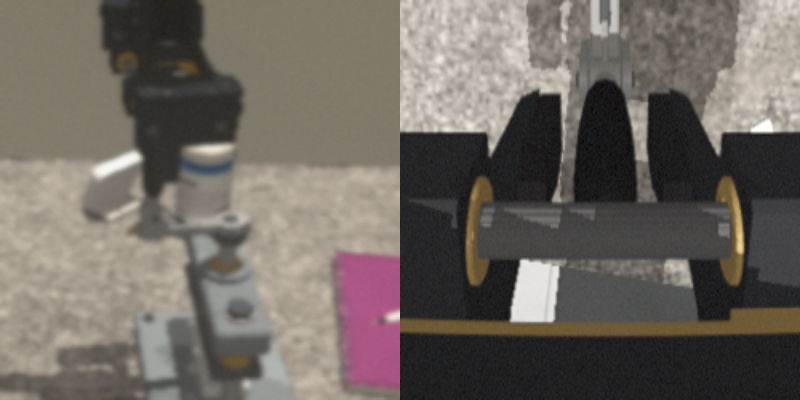

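The grip stands upright between the fingers: the sleeve is at (605,150) in the right half and vertical in the left half, and the force has dropped to about 0. I'll regrip it and work out the circle.

Emit:
play_rows --increments '[{"ax": 0, "ay": 0, "az": 0, "tx": 0, "ty": 0, "tz": 0, "fingers": 1}, {"ax": 0, "ay": 0, "az": 0, "tx": 0, "ty": 0, "tz": 0, "fingers": 1}, {"ax": 0, "ay": 0, "az": 0, "tx": 0, "ty": 0, "tz": 0, "fingers": 1}, {"ax": 0, "ay": 0, "az": 0, "tx": 0, "ty": 0, "tz": 0, "fingers": 1}, {"ax": 0, "ay": 0, "az": 0, "tx": 0, "ty": 0, "tz": 0, "fingers": 1}, {"ax": 0, "ay": 0, "az": 0, "tx": 0, "ty": 0, "tz": 0, "fingers": 1}, {"ax": 0, "ay": 0, "az": 0, "tx": 0, "ty": 0, "tz": 0, "fingers": 1}, {"ax": 0, "ay": 0, "az": 0, "tx": 0, "ty": 0, "tz": 0, "fingers": 1}]' --force 50

```text
clock: 7.07
tcp_pos: [0.5387, 0.1195, 0.2546]
eef_rot: [0.0, 0.997, 0.079, -0.0]
wrist_force: [-0.0, -1.9, -0.8]
grip_width: 0.0187
gripper_force: 50.0
```

```bash
cat >> h.py <<'E'
def rows(c,P0,a0,a1,n=8,R=.065,Z=None):
    """clockwise turn from angle a0 to a1 (turn measured clockwise from arm direction pi) about c, from commanded P0"""
    P=np.array(P0[:2])
    for a in np.linspace(a0,a1,n+1)[1:]:
        f=np.pi-a; Q=np.array(c)+R*np.array([np.cos(f),np.sin(f)]); d=Q-P
        d=np.round(d,4); P=P+d; print("tx %.4f ty %.4f"%tuple(d))
    print("end",P,"dz/row",-.016*(a1-a0)/n/2/np.pi)
E
python3 - <<'E'
from h import *
s=r.state(); print(s["tcp_pos"],s["wrist_force"],s["gripper_force"])
C=[.6027,.1298]; P0=[.6027-.065*np.cos(.158),.1298-.065*np.sin(.158)]
rows(C,P0,-.158,.642)
E
```

```text
[0.53873763 0.11951341 0.25455056] [-0.014826   -1.94752722 -0.78779359] 49.99895637854934
tx -0.0007 ty 0.0065
tx -0.0001 ty 0.0065
tx 0.0006 ty 0.0064
tx 0.0013 ty 0.0064
tx 0.0019 ty 0.0062
tx 0.0024 ty 0.0060
tx 0.0031 ty 0.0058
tx 0.0036 ty 0.0053
end [0.55060964 0.16867268] dz/row -0.00025464790894703254
```

Emit:
play_rows --increments '[{"ax": 0, "ay": 0, "az": 0, "tx": -0.0007, "ty": 0.0065, "tz": -0.0003, "fingers": 1}, {"ax": 0, "ay": 0, "az": 0, "tx": -0.0001, "ty": 0.0065, "tz": -0.0002, "fingers": 1}, {"ax": 0, "ay": 0, "az": 0, "tx": 0.0006, "ty": 0.0064, "tz": -0.0003, "fingers": 1}, {"ax": 0, "ay": 0, "az": 0, "tx": 0.0013, "ty": 0.0064, "tz": -0.0002, "fingers": 1}, {"ax": 0, "ay": 0, "az": 0, "tx": 0.0019, "ty": 0.0062, "tz": -0.0003, "fingers": 1}, {"ax": 0, "ay": 0, "az": 0, "tx": 0.0024, "ty": 0.006, "tz": -0.0002, "fingers": 1}, {"ax": 0, "ay": 0, "az": 0, "tx": 0.0031, "ty": 0.0058, "tz": -0.0003, "fingers": 1}, {"ax": 0, "ay": 0, "az": 0, "tx": 0.0036, "ty": 0.0053, "tz": -0.0002, "fingers": 1}]' --force 50

```text
clock: 7.73
tcp_pos: [0.5502, 0.1683, 0.2525]
eef_rot: [0.001, 0.997, 0.079, -0.001]
wrist_force: [-3.6, -6.4, 0.3]
grip_width: 0.0186
gripper_force: 50.0
```

Run:
```python
from h import *
C=[.6027,.1298]
rows(C,[.5506,.1687],.642,1.442);rows(C,C+.065*np.array([-np.cos(1.442),np.sin(1.442)]),1.442,2.242)
```

```text
tx 0.0042 ty 0.0050
tx 0.0046 ty 0.0046
tx 0.0051 ty 0.0041
tx 0.0054 ty 0.0035
tx 0.0058 ty 0.0030
tx 0.0060 ty 0.0024
tx 0.0063 ty 0.0018
tx 0.0064 ty 0.0012
end [0.5944 0.1943] dz/row -0.00025464790894703254
tx 0.0065 ty 0.0005
tx 0.0065 ty -0.0001
tx 0.0064 ty -0.0008
tx 0.0064 ty -0.0014
tx 0.0061 ty -0.0021
tx 0.0060 ty -0.0026
tx 0.0056 ty -0.0033
tx 0.0053 ty -0.0038
end [0.64315137 0.18066162] dz/row -0.00025464790894703254
```

Emit:
play_rows --increments '[{"ax": 0, "ay": 0, "az": 0, "tx": 0.0042, "ty": 0.005, "tz": -0.0003, "fingers": 1}, {"ax": 0, "ay": 0, "az": 0, "tx": 0.0046, "ty": 0.0046, "tz": -0.0002, "fingers": 1}, {"ax": 0, "ay": 0, "az": 0, "tx": 0.0051, "ty": 0.0041, "tz": -0.0003, "fingers": 1}, {"ax": 0, "ay": 0, "az": 0, "tx": 0.0054, "ty": 0.0035, "tz": -0.0002, "fingers": 1}, {"ax": 0, "ay": 0, "az": 0, "tx": 0.0058, "ty": 0.003, "tz": -0.0003, "fingers": 1}, {"ax": 0, "ay": 0, "az": 0, "tx": 0.006, "ty": 0.0024, "tz": -0.0002, "fingers": 1}, {"ax": 0, "ay": 0, "az": 0, "tx": 0.0063, "ty": 0.0018, "tz": -0.0003, "fingers": 1}, {"ax": 0, "ay": 0, "az": 0, "tx": 0.0064, "ty": 0.0012, "tz": -0.0002, "fingers": 1}]' --force 50

```text
clock: 8.4
tcp_pos: [0.5935, 0.1949, 0.2505]
eef_rot: [-0.0, 0.997, 0.08, -0.002]
wrist_force: [-5.8, -1.1, 1.4]
grip_width: 0.019
gripper_force: 50.0
```

Run:
```python
from h import *
s=r.state(); print(s["tcp_pos"],s["wrist_force"],s["joint_pos"])
```

```text
[0.59346448 0.19485536 0.25051052] [-5.81329231 -1.13005534  1.35203745] [1.27830058e-01 5.22396172e-01 1.08850506e+00 4.79739109e-04
 1.53470656e+00 1.53939848e+00]
```

Emit:
play_rows --increments '[{"ax": 0, "ay": 0, "az": 0, "tx": 0.0065, "ty": 0.0005, "tz": -0.0003, "fingers": 1}, {"ax": 0, "ay": 0, "az": 0, "tx": 0.0065, "ty": -0.0001, "tz": -0.0002, "fingers": 1}, {"ax": 0, "ay": 0, "az": 0, "tx": 0.0064, "ty": -0.0008, "tz": -0.0003, "fingers": 1}, {"ax": 0, "ay": 0, "az": 0, "tx": 0.0064, "ty": -0.0014, "tz": -0.0002, "fingers": 1}, {"ax": 0, "ay": 0, "az": 0, "tx": 0.0061, "ty": -0.0021, "tz": -0.0003, "fingers": 1}, {"ax": 0, "ay": 0, "az": 0, "tx": 0.006, "ty": -0.0026, "tz": -0.0002, "fingers": 1}, {"ax": 0, "ay": 0, "az": 0, "tx": 0.0056, "ty": -0.0033, "tz": -0.0003, "fingers": 1}, {"ax": 0, "ay": 0, "az": 0, "tx": 0.0053, "ty": -0.0038, "tz": -0.0002, "fingers": 1}]' --force 50

```text
clock: 9.07
tcp_pos: [0.6425, 0.1826, 0.2485]
eef_rot: [-0.002, 0.997, 0.08, -0.001]
wrist_force: [-4.4, 5.9, 0.5]
grip_width: 0.0185
gripper_force: 50.0
```

Run:
```python
from h import *
C=[.6027,.1298]
at=lambda a:C+.065*np.array([-np.cos(a),np.sin(a)])
for a in(2.242,3.042,3.842,4.642): rows(C,at(a),a,a+.8 if a<4.6 else 5.242)
```

```text
tx 0.0049 ty -0.0043
tx 0.0044 ty -0.0047
tx 0.0039 ty -0.0052
tx 0.0034 ty -0.0056
tx 0.0029 ty -0.0058
tx 0.0022 ty -0.0061
tx 0.0016 ty -0.0063
tx 0.0010 ty -0.0064
end [0.66742539 0.13629979] dz/row -0.0002546479089470325
tx 0.0003 ty -0.0065
tx -0.0003 ty -0.0065
tx -0.0010 ty -0.0064
tx -0.0016 ty -0.0063
tx -0.0022 ty -0.0061
tx -0.0028 ty -0.0058
tx -0.0034 ty -0.0056
tx -0.0040 ty -0.0052
end [0.65237791 0.08786283] dz/row -0.0002546479089470325
tx -0.0044 ty -0.0048
tx -0.0049 ty -0.0042
tx -0.0053 ty -0.0038
tx -0.0056 ty -0.0032
tx -0.0060 ty -0.0027
tx -0.0061 ty -0.0020
tx -0.0064 ty -0.0015
tx -0.0064 ty -0.0007
end [0.60729768 0.0650056 ] dz/row -0.00025464790894703265
tx -0.0049 ty -0.0002
tx -0.0048 ty 0.0002
tx -0.0049 ty 0.0006
tx -0.0048 ty 0.0009
tx -0.0047 ty 0.0013
tx -0.0046 ty 0.0017
tx -0.0044 ty 0.0019
tx -0.0043 ty 0.0023
end [0.56987151 0.07366096] dz/row -0.0001909859317102743
```

Emit:
play_rows --increments '[{"ax": 0, "ay": 0, "az": 0, "tx": 0.0049, "ty": -0.0043, "tz": -0.0003, "fingers": 1}, {"ax": 0, "ay": 0, "az": 0, "tx": 0.0044, "ty": -0.0047, "tz": -0.0002, "fingers": 1}, {"ax": 0, "ay": 0, "az": 0, "tx": 0.0039, "ty": -0.0052, "tz": -0.0003, "fingers": 1}, {"ax": 0, "ay": 0, "az": 0, "tx": 0.0034, "ty": -0.0056, "tz": -0.0002, "fingers": 1}, {"ax": 0, "ay": 0, "az": 0, "tx": 0.0029, "ty": -0.0058, "tz": -0.0003, "fingers": 1}, {"ax": 0, "ay": 0, "az": 0, "tx": 0.0022, "ty": -0.0061, "tz": -0.0002, "fingers": 1}, {"ax": 0, "ay": 0, "az": 0, "tx": 0.0016, "ty": -0.0063, "tz": -0.0003, "fingers": 1}, {"ax": 0, "ay": 0, "az": 0, "tx": 0.001, "ty": -0.0064, "tz": -0.0002, "fingers": 1}]' --force 50

```text
clock: 9.73
tcp_pos: [0.6679, 0.1384, 0.2466]
eef_rot: [-0.002, 0.997, 0.08, 0.001]
wrist_force: [1.9, 7.0, -0.6]
grip_width: 0.0188
gripper_force: 50.0
```

Emit:
play_rows --increments '[{"ax": 0, "ay": 0, "az": 0, "tx": 0.0003, "ty": -0.0065, "tz": -0.0003, "fingers": 1}, {"ax": 0, "ay": 0, "az": 0, "tx": -0.0003, "ty": -0.0065, "tz": -0.0002, "fingers": 1}, {"ax": 0, "ay": 0, "az": 0, "tx": -0.001, "ty": -0.0064, "tz": -0.0003, "fingers": 1}, {"ax": 0, "ay": 0, "az": 0, "tx": -0.0016, "ty": -0.0063, "tz": -0.0002, "fingers": 1}, {"ax": 0, "ay": 0, "az": 0, "tx": -0.0022, "ty": -0.0061, "tz": -0.0003, "fingers": 1}, {"ax": 0, "ay": 0, "az": 0, "tx": -0.0028, "ty": -0.0058, "tz": -0.0002, "fingers": 1}, {"ax": 0, "ay": 0, "az": 0, "tx": -0.0034, "ty": -0.0056, "tz": -0.0003, "fingers": 1}, {"ax": 0, "ay": 0, "az": 0, "tx": -0.004, "ty": -0.0052, "tz": -0.0002, "fingers": 1}]' --force 50

```text
clock: 10.4
tcp_pos: [0.6537, 0.089, 0.2446]
eef_rot: [-0.001, 0.997, 0.08, 0.002]
wrist_force: [7.1, 4.2, -2.6]
grip_width: 0.0187
gripper_force: 50.0
```

Emit:
play_rows --increments '[{"ax": 0, "ay": 0, "az": 0, "tx": -0.0044, "ty": -0.0048, "tz": -0.0003, "fingers": 1}, {"ax": 0, "ay": 0, "az": 0, "tx": -0.0049, "ty": -0.0042, "tz": -0.0002, "fingers": 1}, {"ax": 0, "ay": 0, "az": 0, "tx": -0.0053, "ty": -0.0038, "tz": -0.0003, "fingers": 1}, {"ax": 0, "ay": 0, "az": 0, "tx": -0.0056, "ty": -0.0032, "tz": -0.0002, "fingers": 1}, {"ax": 0, "ay": 0, "az": 0, "tx": -0.006, "ty": -0.0027, "tz": -0.0003, "fingers": 1}, {"ax": 0, "ay": 0, "az": 0, "tx": -0.0061, "ty": -0.002, "tz": -0.0002, "fingers": 1}, {"ax": 0, "ay": 0, "az": 0, "tx": -0.0064, "ty": -0.0015, "tz": -0.0003, "fingers": 1}, {"ax": 0, "ay": 0, "az": 0, "tx": -0.0064, "ty": -0.0007, "tz": -0.0002, "fingers": 1}]' --force 50

```text
clock: 11.07
tcp_pos: [0.6087, 0.0651, 0.2425]
eef_rot: [-0.0, 0.997, 0.079, 0.002]
wrist_force: [7.0, -1.0, -4.3]
grip_width: 0.0189
gripper_force: 50.0
```

Emit:
play_rows --increments '[{"ax": 0, "ay": 0, "az": 0, "tx": -0.0049, "ty": -0.0002, "tz": -0.0002, "fingers": 1}, {"ax": 0, "ay": 0, "az": 0, "tx": -0.0048, "ty": 0.0002, "tz": -0.0002, "fingers": 1}, {"ax": 0, "ay": 0, "az": 0, "tx": -0.0049, "ty": 0.0006, "tz": -0.0002, "fingers": 1}, {"ax": 0, "ay": 0, "az": 0, "tx": -0.0048, "ty": 0.0009, "tz": -0.0002, "fingers": 1}, {"ax": 0, "ay": 0, "az": 0, "tx": -0.0047, "ty": 0.0013, "tz": -0.0002, "fingers": 1}, {"ax": 0, "ay": 0, "az": 0, "tx": -0.0046, "ty": 0.0017, "tz": -0.0002, "fingers": 1}, {"ax": 0, "ay": 0, "az": 0, "tx": -0.0044, "ty": 0.0019, "tz": -0.0002, "fingers": 1}, {"ax": 0, "ay": 0, "az": 0, "tx": -0.0043, "ty": 0.0023, "tz": -0.0002, "fingers": 1}]' --force 50

```text
clock: 11.73
tcp_pos: [0.5712, 0.0732, 0.241]
eef_rot: [0.001, 0.997, 0.079, 0.001]
wrist_force: [7.0, -5.7, -3.2]
grip_width: 0.0187
gripper_force: 50.0
```

Run:
```python
from h import *
C=[.6027,.1298]
D=np.array([[.5387,.1195],[.5502,.1683],[.5935,.1949],[.6425,.1826],[.6679,.1384],[.6537,.089]])
from scipy.optimize import least_squares as L
print(L(lambda q:np.hypot(*(D-q).T)-.065,C).x)
at=lambda a:C+.065*np.array([-np.cos(a),np.sin(a)])
rows(C,at(5.242),5.242,5.642); rows(C,at(5.642),5.642,6.042)
```

```text
[0.60323048 0.13054914]
tx -0.0028 ty 0.0017
tx -0.0026 ty 0.0019
tx -0.0026 ty 0.0019
tx -0.0025 ty 0.0021
tx -0.0024 ty 0.0023
tx -0.0022 ty 0.0023
tx -0.0021 ty 0.0025
tx -0.0021 ty 0.0025
end [0.55056215 0.09090476] dz/row -0.00012732395447351638
tx -0.0019 ty 0.0027
tx -0.0017 ty 0.0027
tx -0.0016 ty 0.0028
tx -0.0015 ty 0.0029
tx -0.0013 ty 0.0030
tx -0.0012 ty 0.0030
tx -0.0010 ty 0.0031
tx -0.0008 ty 0.0032
end [0.53960982 0.11432053] dz/row -0.0001273239544735161
```

Emit:
play_rows --increments '[{"ax": 0, "ay": 0, "az": 0, "tx": -0.0028, "ty": 0.0017, "tz": -0.0001, "fingers": 1}, {"ax": 0, "ay": 0, "az": 0, "tx": -0.0026, "ty": 0.0019, "tz": -0.0002, "fingers": 1}, {"ax": 0, "ay": 0, "az": 0, "tx": -0.0026, "ty": 0.0019, "tz": -0.0001, "fingers": 1}, {"ax": 0, "ay": 0, "az": 0, "tx": -0.0025, "ty": 0.0021, "tz": -0.0001, "fingers": 1}, {"ax": 0, "ay": 0, "az": 0, "tx": -0.0024, "ty": 0.0023, "tz": -0.0001, "fingers": 1}, {"ax": 0, "ay": 0, "az": 0, "tx": -0.0022, "ty": 0.0023, "tz": -0.0002, "fingers": 1}, {"ax": 0, "ay": 0, "az": 0, "tx": -0.0021, "ty": 0.0025, "tz": -0.0001, "fingers": 1}, {"ax": 0, "ay": 0, "az": 0, "tx": -0.0021, "ty": 0.0025, "tz": -0.0001, "fingers": 1}]' --force 50

```text
clock: 12.4
tcp_pos: [0.5516, 0.0901, 0.2399]
eef_rot: [0.001, 0.997, 0.079, 0.001]
wrist_force: [3.4, -5.9, -4.5]
grip_width: 0.0189
gripper_force: 50.0
```

Emit:
play_rows --increments '[{"ax": 0, "ay": 0, "az": 0, "tx": -0.0019, "ty": 0.0027, "tz": -0.0001, "fingers": 1}, {"ax": 0, "ay": 0, "az": 0, "tx": -0.0017, "ty": 0.0027, "tz": -0.0002, "fingers": 1}, {"ax": 0, "ay": 0, "az": 0, "tx": -0.0016, "ty": 0.0028, "tz": -0.0001, "fingers": 1}, {"ax": 0, "ay": 0, "az": 0, "tx": -0.0015, "ty": 0.0029, "tz": -0.0001, "fingers": 1}, {"ax": 0, "ay": 0, "az": 0, "tx": -0.0013, "ty": 0.003, "tz": -0.0001, "fingers": 1}, {"ax": 0, "ay": 0, "az": 0, "tx": -0.0012, "ty": 0.003, "tz": -0.0002, "fingers": 1}, {"ax": 0, "ay": 0, "az": 0, "tx": -0.001, "ty": 0.0031, "tz": -0.0001, "fingers": 1}, {"ax": 0, "ay": 0, "az": 0, "tx": -0.0008, "ty": 0.0032, "tz": -0.0001, "fingers": 1}]' --force 50

```text
clock: 13.07
tcp_pos: [0.5402, 0.1134, 0.2389]
eef_rot: [0.001, 0.997, 0.079, 0.0]
wrist_force: [0.8, -6.9, -2.2]
grip_width: 0.0187
gripper_force: 50.0
```

Run:
```python
from h import *
C=[.6027,.1298]
at=lambda a:C+.065*np.array([-np.cos(a),np.sin(a)])
s=r.state(); print(s["wrist_force"])
for a in(6.042,6.442,6.842,7.242,7.642,8.042):rows(C,at(a),a,a+.4)
```

```text
[ 0.79184249 -6.9474783  -2.21522063]
tx -0.0007 ty 0.0032
tx -0.0005 ty 0.0032
tx -0.0004 ty 0.0032
tx -0.0002 ty 0.0032
tx -0.0001 ty 0.0033
tx 0.0001 ty 0.0032
tx 0.0003 ty 0.0033
tx 0.0004 ty 0.0032
end [0.53848139 0.1400745 ] dz/row -0.00012732395447351638
tx 0.0006 ty 0.0032
tx 0.0007 ty 0.0032
tx 0.0010 ty 0.0031
tx 0.0010 ty 0.0030
tx 0.0012 ty 0.0031
tx 0.0014 ty 0.0029
tx 0.0015 ty 0.0029
tx 0.0017 ty 0.0028
end [0.547618   0.16427962] dz/row -0.00012732395447351638
tx 0.0018 ty 0.0027
tx 0.0019 ty 0.0026
tx 0.0021 ty 0.0025
tx 0.0021 ty 0.0025
tx 0.0023 ty 0.0023
tx 0.0024 ty 0.0021
tx 0.0026 ty 0.0021
tx 0.0026 ty 0.0019
end [0.56538753 0.1829618 ] dz/row -0.00012732395447351638
tx 0.0027 ty 0.0018
tx 0.0028 ty 0.0017
tx 0.0029 ty 0.0015
tx 0.0029 ty 0.0014
tx 0.0030 ty 0.0012
tx 0.0031 ty 0.0011
tx 0.0031 ty 0.0009
tx 0.0032 ty 0.0007
end [0.58905811 0.19330323] dz/row -0.00012732395447351638
tx 0.0032 ty 0.0006
tx 0.0032 ty 0.0004
tx 0.0032 ty 0.0003
tx 0.0033 ty 0.0002
tx 0.0032 ty -0.0001
tx 0.0033 ty -0.0002
tx 0.0032 ty -0.0004
tx 0.0032 ty -0.0005
end [0.61482416 0.19364503] dz/row -0.0001273239544735161
tx 0.0032 ty -0.0007
tx 0.0031 ty -0.0008
tx 0.0031 ty -0.0010
tx 0.0030 ty -0.0012
tx 0.0030 ty -0.0013
tx 0.0029 ty -0.0014
tx 0.0029 ty -0.0016
tx 0.0027 ty -0.0018
end [0.63874932 0.18385448] dz/row -0.00012732395447351638
```

Emit:
play_rows --increments '[{"ax": 0, "ay": 0, "az": 0, "tx": -0.0007, "ty": 0.0032, "tz": -0.0001, "fingers": 1}, {"ax": 0, "ay": 0, "az": 0, "tx": -0.0005, "ty": 0.0032, "tz": -0.0002, "fingers": 1}, {"ax": 0, "ay": 0, "az": 0, "tx": -0.0004, "ty": 0.0032, "tz": -0.0001, "fingers": 1}, {"ax": 0, "ay": 0, "az": 0, "tx": -0.0002, "ty": 0.0032, "tz": -0.0001, "fingers": 1}, {"ax": 0, "ay": 0, "az": 0, "tx": -0.0001, "ty": 0.0033, "tz": -0.0001, "fingers": 1}, {"ax": 0, "ay": 0, "az": 0, "tx": 0.0001, "ty": 0.0032, "tz": -0.0002, "fingers": 1}, {"ax": 0, "ay": 0, "az": 0, "tx": 0.0003, "ty": 0.0033, "tz": -0.0001, "fingers": 1}, {"ax": 0, "ay": 0, "az": 0, "tx": 0.0004, "ty": 0.0032, "tz": -0.0001, "fingers": 1}]' --force 50

```text
clock: 13.73
tcp_pos: [0.5386, 0.1393, 0.2378]
eef_rot: [0.001, 0.997, 0.079, -0.001]
wrist_force: [-1.6, -7.4, -1.4]
grip_width: 0.0187
gripper_force: 50.0
```

Emit:
play_rows --increments '[{"ax": 0, "ay": 0, "az": 0, "tx": 0.0006, "ty": 0.0032, "tz": -0.0001, "fingers": 1}, {"ax": 0, "ay": 0, "az": 0, "tx": 0.0007, "ty": 0.0032, "tz": -0.0002, "fingers": 1}, {"ax": 0, "ay": 0, "az": 0, "tx": 0.001, "ty": 0.0031, "tz": -0.0001, "fingers": 1}, {"ax": 0, "ay": 0, "az": 0, "tx": 0.001, "ty": 0.003, "tz": -0.0001, "fingers": 1}, {"ax": 0, "ay": 0, "az": 0, "tx": 0.0012, "ty": 0.0031, "tz": -0.0001, "fingers": 1}, {"ax": 0, "ay": 0, "az": 0, "tx": 0.0014, "ty": 0.0029, "tz": -0.0002, "fingers": 1}, {"ax": 0, "ay": 0, "az": 0, "tx": 0.0015, "ty": 0.0029, "tz": -0.0001, "fingers": 1}, {"ax": 0, "ay": 0, "az": 0, "tx": 0.0017, "ty": 0.0028, "tz": -0.0001, "fingers": 1}]' --force 50

```text
clock: 14.4
tcp_pos: [0.5473, 0.1637, 0.2368]
eef_rot: [0.001, 0.997, 0.079, -0.001]
wrist_force: [-4.5, -5.9, -0.4]
grip_width: 0.0187
gripper_force: 50.0
```

Emit:
play_rows --increments '[{"ax": 0, "ay": 0, "az": 0, "tx": 0.0018, "ty": 0.0027, "tz": -0.0001, "fingers": 1}, {"ax": 0, "ay": 0, "az": 0, "tx": 0.0019, "ty": 0.0026, "tz": -0.0002, "fingers": 1}, {"ax": 0, "ay": 0, "az": 0, "tx": 0.0021, "ty": 0.0025, "tz": -0.0001, "fingers": 1}, {"ax": 0, "ay": 0, "az": 0, "tx": 0.0021, "ty": 0.0025, "tz": -0.0001, "fingers": 1}, {"ax": 0, "ay": 0, "az": 0, "tx": 0.0023, "ty": 0.0023, "tz": -0.0001, "fingers": 1}, {"ax": 0, "ay": 0, "az": 0, "tx": 0.0024, "ty": 0.0021, "tz": -0.0002, "fingers": 1}, {"ax": 0, "ay": 0, "az": 0, "tx": 0.0026, "ty": 0.0021, "tz": -0.0001, "fingers": 1}, {"ax": 0, "ay": 0, "az": 0, "tx": 0.0026, "ty": 0.0019, "tz": -0.0001, "fingers": 1}]' --force 50

```text
clock: 15.07
tcp_pos: [0.5646, 0.1828, 0.2358]
eef_rot: [0.001, 0.997, 0.079, -0.002]
wrist_force: [-6.3, -4.3, 0.9]
grip_width: 0.0188
gripper_force: 50.0
```

Emit:
play_rows --increments '[{"ax": 0, "ay": 0, "az": 0, "tx": 0.0027, "ty": 0.0018, "tz": -0.0001, "fingers": 1}, {"ax": 0, "ay": 0, "az": 0, "tx": 0.0028, "ty": 0.0017, "tz": -0.0002, "fingers": 1}, {"ax": 0, "ay": 0, "az": 0, "tx": 0.0029, "ty": 0.0015, "tz": -0.0001, "fingers": 1}, {"ax": 0, "ay": 0, "az": 0, "tx": 0.0029, "ty": 0.0014, "tz": -0.0001, "fingers": 1}, {"ax": 0, "ay": 0, "az": 0, "tx": 0.003, "ty": 0.0012, "tz": -0.0001, "fingers": 1}, {"ax": 0, "ay": 0, "az": 0, "tx": 0.0031, "ty": 0.0011, "tz": -0.0002, "fingers": 1}, {"ax": 0, "ay": 0, "az": 0, "tx": 0.0031, "ty": 0.0009, "tz": -0.0001, "fingers": 1}, {"ax": 0, "ay": 0, "az": 0, "tx": 0.0032, "ty": 0.0007, "tz": -0.0001, "fingers": 1}]' --force 50

```text
clock: 15.73
tcp_pos: [0.5881, 0.1937, 0.2347]
eef_rot: [-0.0, 0.997, 0.079, -0.002]
wrist_force: [-7.4, -1.4, 1.9]
grip_width: 0.0188
gripper_force: 50.0
```

Run:
```python
from h import *
s=r.state(); a=7.642;f=s["wrist_force"]; print(f, f[:2]@[np.sin(a),np.cos(a)], f[:2]@[-np.cos(a),np.sin(a)],s["moment"])
```

```text
[-7.39385245 -1.42075788  1.92397262] -7.527271774957386 0.16669322238970788 [-0.25019821  1.25715659  0.04386719]
```

Emit:
play_rows --increments '[{"ax": 0, "ay": 0, "az": 0, "tx": 0.0032, "ty": 0.0006, "tz": -0.0001, "fingers": 1}, {"ax": 0, "ay": 0, "az": 0, "tx": 0.0032, "ty": 0.0004, "tz": -0.0002, "fingers": 1}, {"ax": 0, "ay": 0, "az": 0, "tx": 0.0032, "ty": 0.0003, "tz": -0.0001, "fingers": 1}, {"ax": 0, "ay": 0, "az": 0, "tx": 0.0033, "ty": 0.0002, "tz": -0.0001, "fingers": 1}, {"ax": 0, "ay": 0, "az": 0, "tx": 0.0032, "ty": -0.0001, "tz": -0.0001, "fingers": 1}, {"ax": 0, "ay": 0, "az": 0, "tx": 0.0033, "ty": -0.0002, "tz": -0.0002, "fingers": 1}, {"ax": 0, "ay": 0, "az": 0, "tx": 0.0032, "ty": -0.0004, "tz": -0.0001, "fingers": 1}, {"ax": 0, "ay": 0, "az": 0, "tx": 0.0032, "ty": -0.0005, "tz": -0.0001, "fingers": 1}]' --force 50

```text
clock: 16.4
tcp_pos: [0.6138, 0.1947, 0.2337]
eef_rot: [-0.001, 0.997, 0.08, -0.002]
wrist_force: [-6.9, 2.5, 0.6]
grip_width: 0.0187
gripper_force: 50.0
```

```bash
cat >> h.py <<'E'
def ft(a):
    s=r.state();f=s["wrist_force"]; print("tan",f[:2]@[np.sin(a),np.cos(a)],"rad",f[:2]@[-np.cos(a),np.sin(a)],"fz",f[2],s["clock"])
    d=s["tcp_pos"][:2]-[.6032,.1302]; x=np.arctan2(d[1],-d[0]); print("a meas",x+2*np.pi*round((a-x)/2/np.pi),"rad",np.hypot(*d))
E
python3 -c "
from h import *
ft(8.042)
C=[.6027,.1298]
at=lambda a:C+.065*np.array([-np.cos(a),np.sin(a)])
for a in np.arange(8.442,9.7,.2):print(a);rows(C,at(a),a,a+.2)"
```

```text
tan -7.242594891277082 rad 1.2061575759205723 fz 0.599432583140667 16.4
a meas 8.017136791930414 rad 0.06540334781577219
8.442
tx 0.0013 ty -0.0009
tx 0.0014 ty -0.0010
tx 0.0013 ty -0.0010
tx 0.0012 ty -0.0010
tx 0.0013 ty -0.0010
tx 0.0012 ty -0.0011
tx 0.0012 ty -0.0011
tx 0.0011 ty -0.0011
end [0.64875637 0.1756827 ] dz/row -6.366197723675792e-05
8.642
tx 0.0011 ty -0.0012
tx 0.0011 ty -0.0012
tx 0.0011 ty -0.0012
tx 0.0010 ty -0.0012
tx 0.0011 ty -0.0013
tx 0.0009 ty -0.0013
tx 0.0010 ty -0.0013
tx 0.0009 ty -0.0014
end [0.65698221 0.16554135] dz/row -6.366197723675792e-05
8.841999999999999
tx 0.0009 ty -0.0014
tx 0.0008 ty -0.0014
tx 0.0008 ty -0.0014
tx 0.0008 ty -0.0014
tx 0.0007 ty -0.0014
tx 0.0007 ty -0.0015
tx 0.0007 ty -0.0015
tx 0.0006 ty -0.0015
end [0.66297091 0.15407246] dz/row -6.366197723675792e-05
9.041999999999998
tx 0.0006 ty -0.0015
tx 0.0005 ty -0.0015
tx 0.0005 ty -0.0016
tx 0.0005 ty -0.0015
tx 0.0005 ty -0.0016
tx 0.0004 ty -0.0016
tx 0.0003 ty -0.0016
tx 0.0003 ty -0.0016
end [0.66659599 0.14157742] dz/row -6.366197723675792e-05
9.241999999999997
tx 0.0003 ty -0.0016
tx 0.0002 ty -0.0016
tx 0.0002 ty -0.0016
tx 0.0002 ty -0.0016
tx 0.0001 ty -0.0017
tx 0.0000 ty -0.0016
tx 0.0001 ty -0.0016
tx -0.0000 ty -0.0016
end [0.66771727 0.12871453] dz/row -6.366197723675792e-05
9.441999999999997
tx -0.0000 ty -0.0016
tx -0.0001 ty -0.0016
tx -0.0002 ty -0.0017
tx -0.0001 ty -0.0016
tx -0.0002 ty -0.0016
tx -0.0003 ty -0.0016
tx -0.0003 ty -0.0016
tx -0.0003 ty -0.0016
end [0.66619036 0.11578062] dz/row -6.366197723675792e-05
9.641999999999996
tx -0.0004 ty -0.0016
tx -0.0004 ty -0.0016
tx -0.0004 ty -0.0015
tx -0.0005 ty -0.0016
tx -0.0005 ty -0.0015
tx -0.0006 ty -0.0015
tx -0.0006 ty -0.0015
tx -0.0006 ty -0.0015
end [0.66217249 0.10349134] dz/row -6.366197723675792e-05
```

Emit:
play_rows --increments '[{"ax": 0, "ay": 0, "az": 0, "tx": 0.0032, "ty": -0.0007, "tz": -0.0001, "fingers": 1}, {"ax": 0, "ay": 0, "az": 0, "tx": 0.0031, "ty": -0.0008, "tz": -0.0002, "fingers": 1}, {"ax": 0, "ay": 0, "az": 0, "tx": 0.0031, "ty": -0.001, "tz": -0.0001, "fingers": 1}, {"ax": 0, "ay": 0, "az": 0, "tx": 0.003, "ty": -0.0012, "tz": -0.0001, "fingers": 1}, {"ax": 0, "ay": 0, "az": 0, "tx": 0.003, "ty": -0.0013, "tz": -0.0001, "fingers": 1}, {"ax": 0, "ay": 0, "az": 0, "tx": 0.0029, "ty": -0.0014, "tz": -0.0002, "fingers": 1}, {"ax": 0, "ay": 0, "az": 0, "tx": 0.0029, "ty": -0.0016, "tz": -0.0001, "fingers": 1}, {"ax": 0, "ay": 0, "az": 0, "tx": 0.0027, "ty": -0.0018, "tz": -0.0001, "fingers": 1}]' --force 50

```text
clock: 17.07
tcp_pos: [0.6377, 0.1858, 0.2328]
eef_rot: [-0.002, 0.997, 0.08, -0.002]
wrist_force: [-6.2, 6.6, 1.9]
grip_width: 0.0187
gripper_force: 50.0
```

```bash
python3 -c "
from h import *
ft(8.442)"
```

```text
tan -8.862547178647267 rad 2.08216284914416 fz 1.8548381207932394 17.0667
a meas 8.409453642168382 rad 0.06545253305146315
```

Emit:
play_rows --increments '[{"ax": 0, "ay": 0, "az": 0, "tx": 0.0013, "ty": -0.0009, "tz": -0.0001, "fingers": 1}, {"ax": 0, "ay": 0, "az": 0, "tx": 0.0014, "ty": -0.001, "tz": 0, "fingers": 1}, {"ax": 0, "ay": 0, "az": 0, "tx": 0.0013, "ty": -0.001, "tz": -0.0001, "fingers": 1}, {"ax": 0, "ay": 0, "az": 0, "tx": 0.0012, "ty": -0.001, "tz": 0, "fingers": 1}, {"ax": 0, "ay": 0, "az": 0, "tx": 0.0013, "ty": -0.001, "tz": -0.0001, "fingers": 1}, {"ax": 0, "ay": 0, "az": 0, "tx": 0.0012, "ty": -0.0011, "tz": -0.0001, "fingers": 1}, {"ax": 0, "ay": 0, "az": 0, "tx": 0.0012, "ty": -0.0011, "tz": 0, "fingers": 1}, {"ax": 0, "ay": 0, "az": 0, "tx": 0.0011, "ty": -0.0011, "tz": -0.0001, "fingers": 1}]' --force 50

```text
clock: 17.73
tcp_pos: [0.6477, 0.1782, 0.2323]
eef_rot: [-0.002, 0.997, 0.08, -0.002]
wrist_force: [-6.0, 8.6, 1.5]
grip_width: 0.0191
gripper_force: 50.0
```

```bash
python3 -c "
from h import *
ft(8.642)"
```

```text
tan -10.314469538187284 rad 1.7717438513690855 fz 1.4762315920718037 17.7333
a meas 8.601031619986099 rad 0.06547936624473609
```

Emit:
play_rows --increments '[{"ax": 0, "ay": 0, "az": 0, "tx": 0, "ty": 0, "tz": 0, "fingers": 1}, {"ax": 0, "ay": 0, "az": 0, "tx": 0, "ty": 0, "tz": 0, "fingers": 1}, {"ax": 0, "ay": 0, "az": 0, "tx": 0, "ty": 0, "tz": 0, "fingers": 1}, {"ax": 0, "ay": 0, "az": 0, "tx": 0, "ty": 0, "tz": 0, "fingers": 1}, {"ax": 0, "ay": 0, "az": 0, "tx": 0.0011, "ty": -0.0012, "tz": -0.0001, "fingers": 1}, {"ax": 0, "ay": 0, "az": 0, "tx": 0.0011, "ty": -0.0012, "tz": 0, "fingers": 1}, {"ax": 0, "ay": 0, "az": 0, "tx": 0.0011, "ty": -0.0012, "tz": -0.0001, "fingers": 1}, {"ax": 0, "ay": 0, "az": 0, "tx": 0.001, "ty": -0.0012, "tz": 0, "fingers": 1}]' --force 50

```text
clock: 18.4
tcp_pos: [0.652, 0.1738, 0.2321]
eef_rot: [-0.003, 0.997, 0.081, -0.002]
wrist_force: [-6.7, 10.4, -0.0]
grip_width: 0.0186
gripper_force: 50.0
```

```bash
python3 -c "
from h import *
ft(8.742)"
```

```text
tan -12.32446202198371 rad 1.380111187519447 fz -0.028492385335916304 18.4
a meas 8.69623658877438 rad 0.06545567232468327
```

Emit:
play_rows --increments '[{"ax": 0, "ay": 0, "az": 0, "tx": 0, "ty": 0, "tz": 0, "fingers": 1}, {"ax": 0, "ay": 0, "az": 0, "tx": 0, "ty": 0, "tz": 0, "fingers": 1}, {"ax": 0, "ay": 0, "az": 0, "tx": 0, "ty": 0, "tz": 0, "fingers": 1}, {"ax": 0, "ay": 0, "az": 0, "tx": 0, "ty": 0, "tz": 0, "fingers": 1}, {"ax": 0, "ay": 0, "az": 0, "tx": 0, "ty": 0, "tz": 0, "fingers": 1}, {"ax": 0, "ay": 0, "az": 0, "tx": 0, "ty": 0, "tz": 0, "fingers": 1}, {"ax": 0, "ay": 0, "az": 0, "tx": 0, "ty": 0, "tz": 0, "fingers": 1}, {"ax": 0, "ay": 0, "az": 0, "tx": 0, "ty": 0, "tz": 0, "fingers": 1}]' --force 50

```text
clock: 19.07
tcp_pos: [0.6522, 0.1735, 0.2321]
eef_rot: [-0.002, 0.997, 0.08, -0.001]
wrist_force: [-5.1, 9.3, 1.1]
grip_width: 0.0189
gripper_force: 50.0
```

```bash
python3 -c "
from h import *
ft(8.742)"
```

```text
tan -10.483994509083564 rad 1.890708401508239 fz 1.064897377213442 19.0667
a meas 8.700364775591341 rad 0.06540496175057411
```

Emit:
play_rows --increments '[{"ax": 0, "ay": 0, "az": 0, "tx": 0, "ty": 0, "tz": 0, "fingers": 1}, {"ax": 0, "ay": 0, "az": 0, "tx": 0, "ty": 0, "tz": 0, "fingers": 1}, {"ax": 0, "ay": 0, "az": 0, "tx": 0, "ty": 0, "tz": 0, "fingers": 1}, {"ax": 0, "ay": 0, "az": 0, "tx": 0, "ty": 0, "tz": 0, "fingers": 1}, {"ax": 0, "ay": 0, "az": 0, "tx": 0, "ty": 0, "tz": 0, "fingers": 1}, {"ax": 0, "ay": 0, "az": 0, "tx": 0, "ty": 0, "tz": 0, "fingers": 1}, {"ax": 0, "ay": 0, "az": 0, "tx": 0, "ty": 0, "tz": 0, "fingers": 1}, {"ax": 0, "ay": 0, "az": 0, "tx": 0, "ty": 0, "tz": 0, "fingers": 1}]' --force 50

```text
clock: 19.73
tcp_pos: [0.6522, 0.1736, 0.2321]
eef_rot: [-0.002, 0.997, 0.08, -0.001]
wrist_force: [-4.7, 9.2, 0.3]
grip_width: 0.0184
gripper_force: 50.0
```

```bash
python3 -c "
from h import *
ft(8.742)"
```

```text
tan -10.149012118032962 rad 2.169370316232737 fz 0.2926338565782486 19.7333
a meas 8.700208895606458 rad 0.06542292774998884
```

Emit:
play_rows --increments '[{"ax": 0, "ay": 0, "az": 0, "tx": 0, "ty": 0, "tz": 0, "fingers": 1}, {"ax": 0, "ay": 0, "az": 0, "tx": 0, "ty": 0, "tz": 0, "fingers": 1}, {"ax": 0, "ay": 0, "az": 0, "tx": 0, "ty": 0, "tz": 0, "fingers": 1}, {"ax": 0, "ay": 0, "az": 0, "tx": 0, "ty": 0, "tz": 0, "fingers": 1}, {"ax": 0, "ay": 0, "az": 0, "tx": 0, "ty": 0, "tz": 0, "fingers": 1}, {"ax": 0, "ay": 0, "az": 0, "tx": 0.0009, "ty": -0.0011, "tz": 0, "fingers": 1}, {"ax": 0, "ay": 0, "az": 0, "tx": 0.001, "ty": -0.0012, "tz": -0.0001, "fingers": 1}, {"ax": 0, "ay": 0, "az": 0, "tx": 0.0009, "ty": -0.0012, "tz": 0, "fingers": 1}]' --force 50

```text
clock: 20.4
tcp_pos: [0.6548, 0.1705, 0.2319]
eef_rot: [-0.003, 0.997, 0.081, -0.002]
wrist_force: [-5.7, 10.8, -0.3]
grip_width: 0.0189
gripper_force: 50.0
```

```bash
python3 -c "
from h import *
ft(8.81)"
```

```text
tan -12.118241199623078 rad 1.5940452667901628 fz -0.3261102481716904 20.4
a meas 8.76178768034234 rad 0.06545076064853986
```

Emit:
play_rows --increments '[{"ax": 0, "ay": 0, "az": 0, "tx": 0.0004, "ty": -0.0006, "tz": 0, "fingers": 1}, {"ax": 0, "ay": 0, "az": 0, "tx": 0.0004, "ty": -0.0006, "tz": 0, "fingers": 1}, {"ax": 0, "ay": 0, "az": 0, "tx": 0.0004, "ty": -0.0006, "tz": 0, "fingers": 1}, {"ax": 0, "ay": 0, "az": 0, "tx": 0, "ty": 0, "tz": 0, "fingers": 1}, {"ax": 0, "ay": 0, "az": 0, "tx": 0, "ty": 0, "tz": 0, "fingers": 1}, {"ax": 0, "ay": 0, "az": 0, "tx": 0, "ty": 0, "tz": 0, "fingers": 1}, {"ax": 0, "ay": 0, "az": 0, "tx": 0, "ty": 0, "tz": 0, "fingers": 1}, {"ax": 0, "ay": 0, "az": 0, "tx": 0, "ty": 0, "tz": 0, "fingers": 1}]' --force 50

```text
clock: 21.07
tcp_pos: [0.6561, 0.1687, 0.2318]
eef_rot: [-0.003, 0.997, 0.081, -0.001]
wrist_force: [-5.5, 10.9, -1.4]
grip_width: 0.0185
gripper_force: 50.1
```

```bash
python3 -c "
from h import *
ft(8.84)"
```

```text
tan -12.124591293282002 rad 1.4669070554416948 fz -1.3725549056886535 21.0667
a meas 8.795368245126834 rad 0.06543161466680257
```

Emit:
play_rows --increments '[{"ax": 0, "ay": 0, "az": 0, "tx": -0.0006, "ty": 0.0008, "tz": 0, "fingers": 1}, {"ax": 0, "ay": 0, "az": 0, "tx": -0.0006, "ty": 0.0008, "tz": 0, "fingers": 1}, {"ax": 0, "ay": 0, "az": 0, "tx": 0, "ty": 0, "tz": 0, "fingers": 1}, {"ax": 0, "ay": 0, "az": 0, "tx": 0, "ty": 0, "tz": 0, "fingers": 0.4}, {"ax": 0, "ay": 0, "az": 0, "tx": 0, "ty": 0, "tz": 0, "fingers": 0.1}, {"ax": 0, "ay": 0, "az": 0, "tx": 0, "ty": 0, "tz": 0, "fingers": 0}, {"ax": 0, "ay": 0, "az": 0, "tx": 0, "ty": 0, "tz": 0, "fingers": 0}, {"ax": 0, "ay": 0, "az": 0, "tx": 0, "ty": 0, "tz": 0, "fingers": 0}]' --force 50

```text
clock: 21.73
tcp_pos: [0.6563, 0.167, 0.2323]
eef_rot: [0.0, 0.997, 0.079, 0.0]
wrist_force: [-0.6, -0.2, 0.4]
grip_width: 0.0436
gripper_force: 0.0
```

Emit:
play_rows --increments '[{"ax": 0, "ay": 0, "az": 0, "tx": 0, "ty": 0, "tz": 0.005, "fingers": 0}, {"ax": 0, "ay": 0, "az": 0, "tx": 0, "ty": 0, "tz": 0.01, "fingers": 0}, {"ax": 0, "ay": 0, "az": 0, "tx": 0, "ty": 0, "tz": 0.02, "fingers": 0}, {"ax": 0, "ay": 0, "az": 0, "tx": 0, "ty": 0, "tz": 0.02, "fingers": 0}, {"ax": 0, "ay": 0, "az": 0, "tx": 0, "ty": 0, "tz": 0.02, "fingers": 0}, {"ax": 0, "ay": 0, "az": 0, "tx": 0, "ty": 0, "tz": 0.02, "fingers": 0}, {"ax": 0, "ay": 0, "az": 0, "tx": -0.02, "ty": 0, "tz": 0.01, "fingers": 0}, {"ax": 0, "ay": 0, "az": 0, "tx": -0.02, "ty": 0, "tz": 0, "fingers": 0}]'

```text
clock: 22.4
tcp_pos: [0.6166, 0.1669, 0.3404]
eef_rot: [0.0, 0.997, 0.079, 0.003]
wrist_force: [0.9, 0.2, 0.0]
grip_width: 0.0439
gripper_force: 0.0
```

Run:
```python
from h import *
s=r.state(); print(s["clock"],s["tcp_pos"],s["wrist_force"],s["grip_width"])
w=cam("wrist",s);a=r.camera("side")[:,:,::-1][110:310,280:480]; b=r.camera("wrist")[:,:,::-1][80:330,180:480]
cv2.imwrite("pics/c5.png",np.hstack([cv2.resize(a,(400,400)),cv2.resize(b,(400,333)).copy() if 0 else cv2.resize(b,(400,400))]))
```

```text
22.4 [0.61658139 0.16694172 0.34041997] [0.88327118 0.23467776 0.02162493] 0.04392977177479185
```

View pics/c5.png

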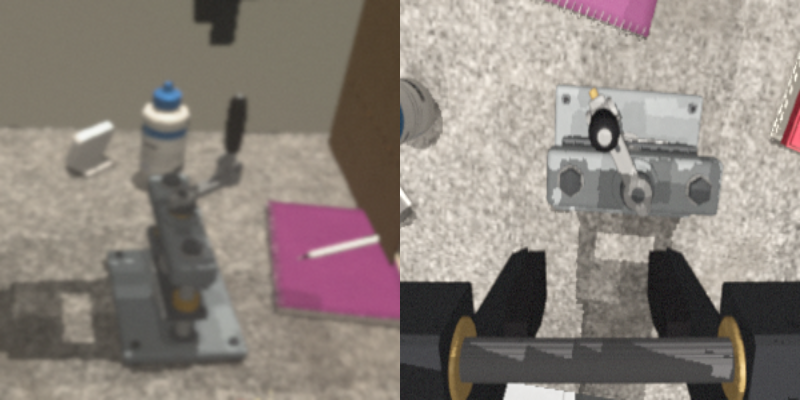

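The grip stands upright at (235,125) in the left half and end-on at (605,130) in the right half. The gripper is clear and the bottle, timer and cassette look untouched. Handing in.

```bash
python3 -c "
from bench import r
print(r.sign_off())"
```

```text
the job is handed in; nothing more can be done
None
```

The job is handed in: the grip snapped upright, the crank is wound until it stiffened clearly (pad force about 120–160 N, inferred from crank force and angle, not measured), the grip is released and still up, and nothing around the press was touched.

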